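# Sort the washed lids, then pulse the counter grinder

## Task

The counter grinder's two lids are back from washing, and one of them has lost a lug: lay that damaged lid flat in the black returns tray and let go of it. Then lower the sound lid's lugs into the two slots of the grinder's collar until it sits fully home, and twist it clockwise (seen from above) against the spring to the single-bar pulse mark, half-way to the lock click, and finish while still holding it there; do not let it go on into the lock. Do not drop a lid, and leave the bell, the sticker roll and the phone where they are.

Things in the scene. Friction and masses are not known exactly. Their poses are not given: they have to be found in the camera images.
- lid_sound: good grinder lid, grey plastic, 70 g: round plug 64 mm across, 24 mm high, with a grip bar across the top. Two lugs stick out at its foot, at +x and -x, in line with the bar (14 mm wide, 6 mm high, reaching 42 mm from the axis); a half turn gives the same lid. Starts loose on the counter, bar up, left or right of the sticker roll. Origin: centre of the underside; z up
- lid_sound_grip (a point): middle of the sound lid's grip bar, 37 mm above the lid's underside. The bar is straight and upright, 46 mm long along the lid's x, 14 mm thick along y, from 24 to 50 mm above the underside; grip it from above across the 14 mm. Axes as the lid's
- lid_damaged: the other lid: same sizes, bar and material, but it has only the lug at its +x; the one at -x has broken off to a flat stub. Starts loose on the counter, bar up, on the other side of the sticker roll. Origin: centre of the underside; z up
- tray: black plastic open returns tray, fixed, 130 x 130 mm outside (137 over the rim), 26 mm high, wall and floor 3 mm, inside 124 x 124 mm. Origin: centre of its underside; x and y along its sides
- grinder: white round counter grinder with a steel bayonet collar, fixed, 104 mm across, 81 mm high. Origin: centre of its underside, z up. The collar's lip (z 75 to 81 mm) has a chamfered round mouth of 69 mm with two slots (20 mm wide at the mouth), at the grinder's +x and -x, for the lugs; under the lip is their track, 9 mm high. A small square mark stands by each slot
- grinder_seat (a point): on the grinder's axis, 66 mm above the counter: the track's floor, on which the underside of a lid that is fully home rests. Axes as the grinder's; a lid with its x along this x (either way round) has its lugs in line with the slots
- grinder_pulse (a point): the pulse mark: a single raised black bar on the lip, 42 mm from the axis, 40 degrees clockwise (seen from above) of the +x slot; it has a twin half a turn round. At pulse a lug and the lid's grip bar point at it. A double bar at 80 degrees marks the lock. Axes as the grinder's
- grinder_ring (a joint): sprung switch ring in the collar, rad, 0 at rest, pushed clockwise by the lugs. The lid turns free for about 0.12, so it reads the lid's turn from the slots less 0.12: 0.58 at pulse. Spring torque 0.04 N m at 0, 0.085 at pulse; it turns a released lid back. From 0.8 the lugs ride over sprung balls and at 1.25 (80 degrees) they click locked; stop 1.36
- desk_bell: white desk bell, 66 mm across, 50 mm high, loose; bystander. Origin: centre of its underside
- sticker_roll: roll of blank price stickers lying flat, 62 mm across, 26 mm high, loose; bystander. Origin: centre of its underside
- phone: phone in a red case lying flat, 75 x 149 x 11 mm, loose; bystander. Origin: centre of its underside
There are look-alikes about, which are no part of the job. Leave any purple look-alike of the lid_sound alone.

How it is judged (in metres and radians):
On the way, in this order (a step that is already met when the one before it is completed fails the run):
1. the damaged lid lies flat on the floor of the returns tray, let go (x of lid_damaged in the frame of tray between -0.034 and 0.034 m and y of lid_damaged in the frame of tray between -0.034 and 0.034 m and z of lid_damaged in the frame of tray below 0.008 m and angle between lid_damaged's own z axis and vertical below 0.1 rad and contact force between the fingers and lid_damaged below 0.1 N), for 0.2 s.
2. the sound lid sits fully home in the collar, its lugs in the slots (horizontal distance between lid_sound and grinder_seat below 0.005 m and z of lid_sound in the frame of grinder_seat below 0.004 m and angle between lid_sound's own z axis and vertical below 0.08 rad and angle between the x axis of lid_sound and the x axis of grinder_seat, either way round below 0.25 rad), for 0.1 s.
3. the sound lid is twisted clockwise to the pulse mark against the ring's spring (angle between the x axis of lid_sound and the x axis of grinder_seat, either way round above 0.54 rad and value of joint grinder_ring above 0.38 rad), for 0.3 s.
At the end, for the whole second after the job is handed in: Through the last second: sound lid gripped (over 3 N), home in the collar (5 mm, 0.08 rad upright), still, turned clockwise 40 +- 9 degrees (0.54 to 0.86 rad) with the ring at 0.38 to 0.76 rad; damaged lid flat and at rest on the tray floor, let go (all of step 3 and x of lid_damaged in the frame of tray between -0.034 and 0.034 m and y of lid_damaged in the frame of tray between -0.034 and 0.034 m and z of lid_damaged in the frame of tray below 0.008 m and angle between lid_damaged's own z axis and vertical below 0.1 rad and linear speed of lid_damaged below 0.02 m/s and horizontal distance between lid_sound and grinder_seat below 0.005 m and z of lid_sound in the frame of grinder_seat below 0.005 m and angle between lid_sound's own z axis and vertical below 0.08 rad and angle between the x axis of lid_sound and the x axis of grinder_seat, either way round below 0.86 rad and value of joint grinder_ring below 0.76 rad and angular speed of lid_sound below 0.1 rad/s and contact force between the fingers and lid_sound above 3 N); the arm keeps its last pose, push and grip.
It fails at once if the lid is turned on towards the lock, beyond about 62 degrees (value of joint grinder_ring above 0.95 rad).
It fails at once if a lid is dropped from more than about 3 cm ((contact force between the fingers and lid_sound below 0.05 N and linear speed of lid_sound above 0.8 m/s) or (contact force between the fingers and lid_damaged below 0.05 N and linear speed of lid_damaged above 0.8 m/s)).
It fails at once if the bell, the sticker roll or the phone is moved by more than 2 cm (distance of any of desk_bell, sticker_roll, phone from where it was at the start of the episode above 0.02 m).
It also fails if it takes over 59 s, if anything falls off the work surface, if the arm or the gripper's body presses on something with over 40 N, if the wrist force passes 120 N, or if a joint passes its speed limit or range.

## Robot

A 6-joint arm with a two-finger parallel gripper is mounted at the origin on a cart in front of the work surface, level with it; the furniture and walls round the work are solid. World frame = base frame: x ahead of the robot, y to its left, z up, the work surface at z = 0. Lengths are in mm, angles in rad, forces in N, time in s.
With the tool pointing down it reaches from about 225 to 725 mm from the base axis. Payload 3.1 kg.
Tool frame: the origin (TCP) lies midway between the tips of the shut fingers; the grasp point (between the pads) lies 19 mm behind it; z points along the fingers, y is the line along which they close (so a half turn about z gives the same grasp; the last joint's range is limited). The gripper opens to 85 mm and grips with 20 to 120 N. Pads are 22 mm wide; open, the fingers measure 114 mm over their backs; the gripper's body (76 mm by 85 mm) begins 54 mm behind the grasp point. The pads swing forward as they close: fully open they stand 13 mm farther back than shut.
Start: joints at [-1.361, 0.048, 0.099, 1.622, 0, 1.443], TCP at [173.976, -495.328, 205.512] pointing down, gripper open.
Joint ranges: [-2.91, 2.91], [-0.99, 1.94], [-1.21, 1.42], [-2.12, 2.29], [-1.49, 1.47], [-3.14, 3.14]. Speed limits (rad/s): [2.79, 2.79, 3.14, 3.14, 3.14, 3.14].

## Interface

Orientations are given as a unit quaternion [w, x, y, z].
In Python, from bench import robot gives the robot as it stands. The module is installed in compiled form; this text tells all that it offers.
- The arm moves only by the shell command python3 -m crank 'ROWS' [FORCE]. ROWS is JSON, a list of rows, each a list of 7 numbers: the shift along the world's x, y, z in m, then the turn, a rotation vector about the world's x, y, z in rad, then the closure in counts, from 0 (fully open) to 255 (shut). A call has 1 to 10 rows; each row shifts and turns the commanded pose from where the row before left it; what a row does not reach is not made up. A row lasts 1/8 s, in which the tool goes at most 62.5 mm and 10.7 degrees, less where a joint would pass 70% of its speed; a pose out of reach is approached as far as the arm can. A call with a gripper value outside its range is refused whole. The fingers move at their own pace and stop on an object; FORCE is the grip in N (left out, the last holds). Time passes only in rows, so rows that do not move let the fingers close. It gives the time, the measured TCP pose, the force, the opening and the grip force at its end, in the units of the state.
- robot.get_state(): the state, without advancing time (a new reading comes with each control period).
- robot.grab_frame(name): name is "scene" or "top"; returns a dict with "img" (400x640x3 uint8, red, green, blue), "z_map" (400x640 float32, mm along the optical axis (not along the pixel's ray), 0 where there is no reading), "fx", "fy", "cx", "cy" (pixels), "R" (3x3) and "t" (3): a world point X has camera coordinates R X + t. Camera axes: x right, y down, z forward; pixel columns grow to the right and rows downward; lengths in mm; the calibration is good to about 2 mm. A picture is of the moment at which its call begins.
- robot.finish_job(): hands the job in; it is judged then, once.
The state is a dict: "clock": time; "joints": joint angles; "joint_velocities": joint speeds; "tau": joint torques, N m; "tcp_pos": TCP position; "orientation": TCP orientation; "force": force on the tool from outside, world axes, zero at the start; "ft_torque": the same for the moment, N m; "grip_width": opening from 0.0 (shut) to 1.0 (fully open); "gripper_force": force on a finger pad.
Only numpy, scipy, OpenCV 4.12 (cv2) and the standard library are available. Lean on these libraries where they do the work, as an engineer would, in place of code of your own. Each camera call takes 0.05 s, during which the arm holds its last target. There are 200 camera calls.

## Working session

There is one attempt and no reset: what is moved stays moved. The work goes in short steps, Python scripts to look and compute and a shell command to move; the robot and the scene stay as the last step left them, time stands still between calls to the robot, and variables do not carry over. Pictures are saved under pics/ and viewed, at most 10 in all, crops included, and the job is handed in when it is done.

```bash
mkdir -p pics; cat > h.py <<'E'
from bench import robot
import numpy as np, cv2
def grab(n,save=None):
    f=robot.grab_frame(n)
    if save: cv2.imwrite('pics/'+save,cv2.cvtColor(f['img'],cv2.COLOR_RGB2BGR))
    return f
def pts(f):
    z=f['z_map'];v,u=np.mgrid[0:400,0:640]
    c=np.stack([(u-f['cx'])/f['fx']*z,(v-f['cy'])/f['fy']*z,z],-1)
    P=(c-np.array(f['t']))@np.array(f['R']); P[z==0]=np.nan
    return P
def ray(f,u,v,h):
    R=np.array(f['R']);o=-R.T@np.array(f['t']);d=R.T@np.array([(u-f['cx'])/f['fx'],(v-f['cy'])/f['fy'],1])
    return o+d*(h-o[2])/d[2]
E
python3 - <<'E'
from h import *
a=grab('top','top0.png');b=grab('scene','scene0.png')
for f in(a,b): print(f['fx'],f['cx'],f['cy'],np.round(f['R'],3).tolist(),np.round(f['t']))
np.savez('f0.npz',a=pts(a),b=pts(b))
print(robot.get_state())
E
```

```text
378.80737160031714 320.7871069033935 196.21375015186547 [[-0.011, -1.0, 0.027], [-0.989, 0.007, -0.15], [0.149, -0.029, -0.988]] [-119.  547.  882.]
497.9303531835731 325.57026380408377 201.602230034455 [[-0.813, -0.583, 0.008], [-0.248, 0.333, -0.91], [0.527, -0.741, -0.415]] [ 356.  251. 1059.]
{'clock': 0.1, 'joints': array([-1.36078134e+00,  4.86677387e-02,  9.77658818e-02,  1.62202288e+00,
       -6.12525592e-06,  1.44303621e+00]), 'joint_velocities': array([ 1.66634047e-04, -3.62411782e-03,  2.63357499e-03,  4.75980292e-04,
        1.44232298e-04,  3.92424008e-05]), 'tau': array([ 2.82637731e-03, -3.39850080e+01,  3.20936179e+01,  1.58363819e-02,
       -2.18450323e-04, -6.37159403e-06]), 'tcp_pos': array([ 173.85657967, -494.73018123,  204.44464937]), 'orientation': array([-1.06317805e-03,  9.85771805e-01,  1.68085739e-01, -4.68156772e-05]), 'force': array([ 0.3059543 ,  0.73524325, -0.27349854]), 'ft_torque': array([ 0.03331409, -0.00190963, -0.02709485]), 'gripper_force': 0.0, 'grip_width': 1.0006969466366682}
```

View pics/top0.png

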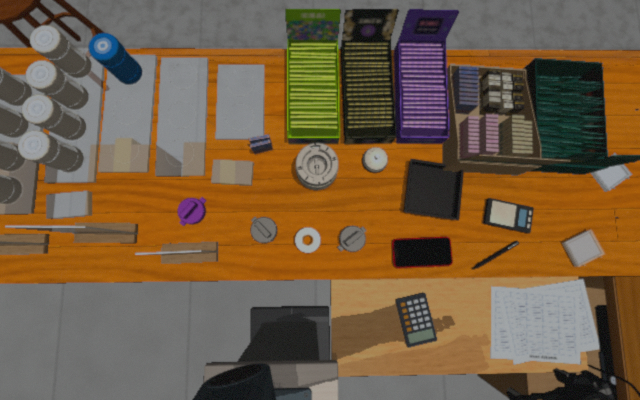

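View pics/scene0.png

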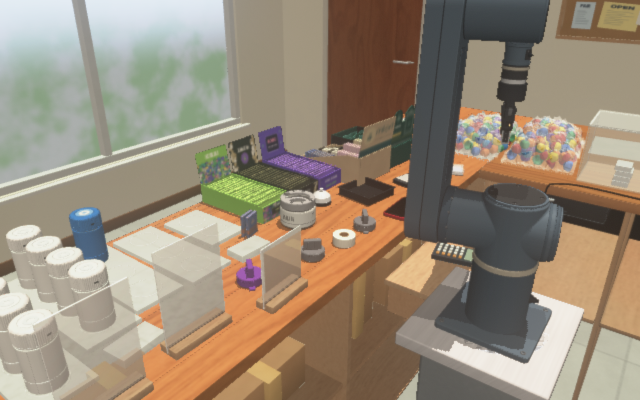

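Top view: grey lids at about (263,230) and (352,238) either side of the roll (307,240), with grinder at (317,167), tray at (433,190), bell at (375,160), phone at (422,252) and the purple look-alike at (191,210). Clear panels stand at the left. Next I'll zoom in and measure.

```bash
python3 - <<'E'
from h import *
d=np.load('f0.npz');A=d['a']
im=cv2.imread('pics/top0.png')
L=cv2.resize(im[205:265,240:375],None,fx=5.8,fy=5.8,interpolation=cv2.INTER_CUBIC)
G=cv2.resize(im[138:196,285:350],None,fx=4,fy=4,interpolation=cv2.INTER_CUBIC)
T=cv2.resize(im[205:265,165:220],None,fx=4,fy=4,interpolation=cv2.INTER_CUBIC)
c=np.zeros((600,800,3),np.uint8);c[:L.shape[0],:L.shape[1]]=L;c[350:350+G.shape[0],:G.shape[1]]=G;c[350:590,300:520]=T
cv2.imwrite('pics/crop1.png',c)
def rect(n,u0,u1,v0,v1,z0,z1):
    q=A[v0:v1,u0:u1].reshape(-1,3);q=q[(q[:,2]>z0)&(q[:,2]<z1)]
    r=cv2.minAreaRect(q[:,:2].astype(np.float32)); print(n,len(q),'rect',np.round(r[0]),np.round(r[1]),round(r[2]),'med',np.round(np.median(q,0)),'min',np.round(q.min(0)),'max',np.round(q.max(0)))
for n,u in(('L',(240,285,210,250)),('R',(335,370,220,258))):
    rect(n+'bar',*u,38,60);rect(n+'all',*u,15,60)
    rect(n+'low',*u,4,60)
rect('roll',294,322,225,255,12,40);rect('grinder',285,350,138,196,70,120);rect('tray',398,470,155,225,15,40);rect('trayfloor',410,455,170,210,-3,10)
rect('bell',360,390,145,175,20,70);rect('phone',388,456,235,270,6,20);rect('panels',120,235,215,270,30,400);rect('purple',170,210,195,230,4,70)
E
```

```text
Lbar 116 rect [467.  18.] [44. 13.] 45 med [467.  18.  49.] min [448.  -1.  40.] max [487.  37.  54.]
Lall 547 rect [467.  18.] [63. 62.] 45 med [466.  17.  24.] min [435. -13.  16.] max [498.  51.  54.]
Llow 580 rect [467.  23.] [93. 74.] 4 med [466.  17.  24.] min [420. -15.   4.] max [515.  60.  54.]
Rbar 114 rect [ 443. -200.] [14. 45.] 37 med [ 444. -200.   49.] min [ 427. -219.   43.] max [ 460. -180.   54.]
Rall 538 rect [ 444. -200.] [64. 61.] 88 med [ 442. -199.   24.] min [ 413. -233.   16.] max [ 475. -168.   54.]
Rlow 586 rect [ 449. -203.] [69. 81.] 81 med [ 442. -198.   24.] min [ 410. -238.    4.] max [ 491. -164.   54.]
roll 436 rect [441. -90.] [59. 58.] 89 med [441. -90.  26.] min [ 412. -119.   13.] max [470. -60.  31.]
grinder 705 rect [ 619. -114.] [ 98. 100.] 90 med [ 618. -113.   81.] min [ 569. -162.   70.] max [669. -65.  85.]
tray 753 rect [ 576. -420.] [158. 164.] 81 med [ 573. -428.   26.] min [ 486. -506.   15.] max [ 655. -330.   40.]
trayfloor 1767 rect [ 568. -412.] [120. 103.] 89 med [ 567. -412.    3.] min [ 516. -473.   -3.] max [ 620. -351.    9.]
bell 433 rect [ 643. -262.] [59. 57.] 86 med [ 641. -261.   33.] min [ 615. -292.   20.] max [ 672. -233.   53.]
phone 1743 rect [ 408. -375.] [ 75. 150.] 1 med [ 408. -374.   11.] min [ 370. -450.    6.] max [ 446. -300.   16.]
panels 249 rect [456. 242.] [ 92. 221.] 2 med [414. 204. 135.] min [410. 131.  30.] max [504. 353. 155.]
purple 624 rect [516. 197.] [63. 81.] 71 med [514. 192.  24.] min [481. 157.   4.] max [552. 230.  53.]
```

View pics/crop1.png

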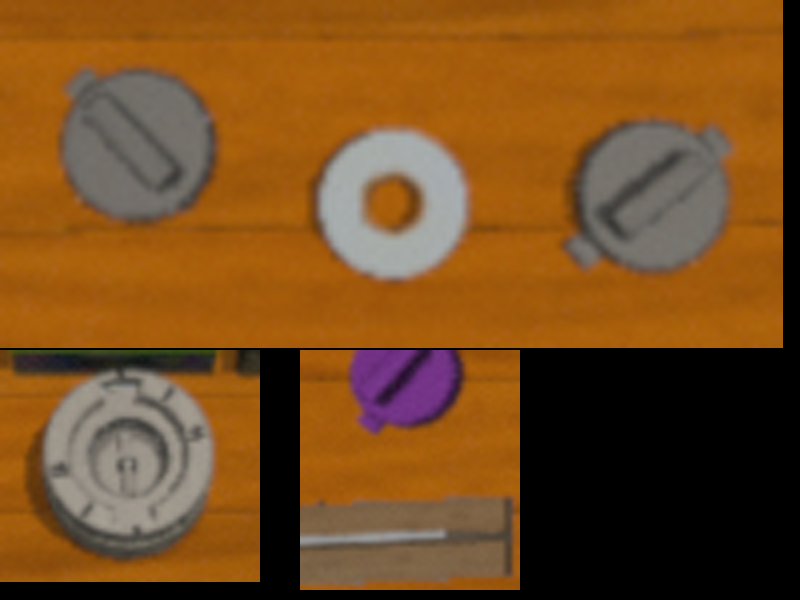

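The left lid has one lug only, so it is the damaged one: (467,18), bar at 45°. The right lid has two lugs, so it is the sound one: (443,-200), bar at about -52°. The grinder's slots lie roughly along world x. I'll measure the slot angle, tray centre and obstacles.

```bash
python3 - <<'E'
from h import *
A=np.load('f0.npz')['a']; im=cv2.imread('pics/top0.png')
f=grab('top')
# grinder top circle at z~81
m=((A[...,2]>76)&(A[...,2]<87)).astype(np.uint8); m[:, :280]=0;m[:,355:]=0;m[:135]=0;m[200:]=0
q=A[m>0];c,r=cv2.minEnclosingCircle(q[:,:2].astype(np.float32)); print('grinder',c,r,np.median(q,0))
# dark marks in polar profile
g=cv2.cvtColor(im,cv2.COLOR_BGR2GRAY).astype(np.float32)
R=np.array(f['R']);t=np.array(f['t'])
def px(X): 
    p=X@R.T+t; return (p[:,0]/p[:,2]*f['fx']+f['cx']).astype(np.float32),(p[:,1]/p[:,2]*f['fy']+f['cy']).astype(np.float32)
th=np.radians(np.arange(-180,180,3))
for rr in(38,42,46):
    u,v=px(np.stack([c[0]+rr*np.cos(th),c[1]+rr*np.sin(th),81+0*th],1))
    p=cv2.remap(g,u[None],v[None],cv2.INTER_CUBIC)[0]
    print(rr,[(int(round(np.degrees(a))),int(x)) for a,x in zip(th,p) if x<np.median(p)-25])
# tray black contour
k=((im.max(2)<60)&(np.mgrid[0:400,0:640][1]>395)&(np.mgrid[0:400,0:640][1]<470)&(np.mgrid[0:400,0:640][0]>150)&(np.mgrid[0:400,0:640][0]<228)).astype(np.uint8)
cs=max(cv2.findContours(k,0,1)[0],key=cv2.contourArea);rc=cv2.minAreaRect(cs);print('tray px',rc,[np.round(ray(f,*p,26)) for p in cv2.boxPoints(rc)],ray(f,*rc[0],26))
for n,y0,y1,x0,x1 in(('behind grinder',-200,-30,675,800),('tray region',-520,-300,600,800),('right',-560,-480,450,700),('path',-500,100,350,560)):
    s=(A[...,0]>x0)&(A[...,0]<x1)&(A[...,1]>y0)&(A[...,1]<y1)&(A[...,2]>40);q=A[s]
    print(n,len(q),q.min(0).round() if len(q) else '',q.max(0).round() if len(q) else '')
E
python3 -m crank '[[0.03,0.05,0.03,0,0,0.1,0],[0.03,0.055,0,0,0,0.1,0],[0.03,0.055,0,0,0,0.1,0],[0.03,0.055,0,0,0,0.1,0],[0.03,0.055,0,0,0,0.05,0],[0.03,0.055,0,0,0,0,0],[0.03,0.055,0,0,0,0,0],[0.03,0.055,0,0,0,0,0],[0.03,0.05,0,0,0,0,0],[0.023,0.027,0,0,0,0,0]]' 30
```

```text
grinder (619.3674926757812, -113.21742248535156) 50.661338806152344 [ 618.08962447 -113.43575204   80.74206557]
38 [(-159, 114), (-156, 113), (-78, 108), (-36, 117), (-33, 110), (-12, 117), (99, 117), (102, 98), (105, 92), (108, 101), (144, 114)]
42 [(-159, 124), (-78, 101), (-75, 91), (-72, 94), (-69, 118), (-36, 104), (-33, 106), (-12, 119), (-9, 92), (-6, 103), (-3, 105), (0, 104), (3, 105), (6, 108), (9, 115), (12, 115), (15, 108), (18, 113), (99, 118), (102, 86), (105, 94), (108, 103), (144, 100), (147, 110)]
46 [(-177, 119), (-174, 90), (-171, 119), (-78, 119), (-75, 117), (-72, 107), (-69, 123), (-36, 104), (-33, 106), (-9, 111), (-6, 105), (-3, 106), (0, 100), (3, 77), (6, 88), (9, 106), (12, 118), (15, 123), (18, 124), (102, 110), (105, 110), (108, 113), (144, 108), (147, 117)]
tray px ((434.2850341796875, 182.39816284179688), (55.47276306152344, 67.32540130615234), 6.911227226257324) [array([ 506., -328.,   26.]), array([ 678., -356.,   26.]), array([ 660., -497.,   26.]), array([ 489., -465.,   26.])] [ 581.90074531 -410.96569514   26.        ]
behind grinder 2082 [ 689. -200.   40.] [800. -41.  62.]
tray region 4599 [ 600. -520.   40.] [ 800. -300.  216.]
right 1246 [ 595. -560.   41.] [ 700. -480.  219.]
path 229 [ 427. -219.   40.] [487.  37.  54.]
clock: 1.4
tcp_pos: [465.6, 16.1, 233.8]
orientation: [-0.0, 0.923, 0.385, -0.0]
force: [0.3, -0.4, 1.0]
grip_width: 0.997
gripper_force: 0.0
```

```bash
python3 - <<'E'
from h import *
A=np.load('f0.npz')['a']
q=A[(A[...,2]>60)&(A[...,0]>480)&(A[...,1]<-300)&(A[...,0]<760)&(A[...,1]>-560)]
d=np.hypot(q[:,0]-566,q[:,1]+409);o=np.argsort(d)[:200:25];print(q[o].round(),d[o].round())
E
python3 -m crank '[[0.001,0.002,-0.05,0,0,0,0],[0,0,-0.05,0,0,0,0],[0,0,-0.05,0,0,0,0],[0,0,-0.03,0,0,0,0],[0,0,-0.015,0,0,0,0],[0,0,-0.01,0,0,0,0],[0,0,0,0,0,0,0]]'
```

```text
[[ 604. -444.  211.]
 [ 614. -442.  148.]
 [ 617. -442.   76.]
 [ 620. -441.   65.]
 [ 605. -460.  190.]
 [ 624. -441.   80.]
 [ 626. -441.   80.]
 [ 617. -457.  116.]] [52. 58. 61. 63. 64. 66. 68. 70.]
clock: 2.28
tcp_pos: [466.3, 15.3, 29.4]
orientation: [0.0, 0.923, 0.384, 0.0]
force: [-0.8, 0.9, 0.3]
grip_width: 1.0
gripper_force: 0.0
```

```bash
python3 -m crank '[[0,0.002,-0.002,0,0,0,0],[0,0,0,0,0,0,120],[0,0,0,0,0,0,255],[0,0,0,0,0,0,255],[0,0,0,0,0,0,255],[0,0,0,0,0,0,255],[0,0,0,0,0,0,255],[0,0,0.01,0,0,0,255],[0,0,0.04,0,0,0,255],[0,0,0.05,0,0,0,255]]' 40
```

```text
clock: 3.52
tcp_pos: [465.0, 17.5, 127.6]
orientation: [-0.001, 0.923, 0.384, -0.001]
force: [1.1, -0.4, -0.5]
grip_width: -0.001
gripper_force: 0.0
```

```bash
python3 -m crank '[[0,0,0.05,0,0,0,0],[-0.05,0,0,0,0,0,0],[-0.05,0,0,0,0,0,0],[-0.05,0,0,0,0,0,0]]'; python3 - <<'E'
from h import *
a=grab('top');b=grab('scene')
A=pts(a)
c=np.zeros((600,800,3),np.uint8)
c[:300,:700]=cv2.resize(a['img'][200:275,230:405,::-1],(700,300),interpolation=2)
c[300:,:600]=cv2.resize(b['img'][200:300,220:420,::-1],(600,300),interpolation=2)
cv2.imwrite('pics/c2.png',c)
q=A[205:255,235:290].reshape(-1,3);q=q[(q[:,2]>38)&(q[:,2]<60)];print(len(q),np.median(q,0),cv2.minAreaRect(q[:,:2].astype(np.float32)))
E
```

```text
clock: 4.03
tcp_pos: [314.9, 17.4, 178.1]
orientation: [0.0, 0.923, 0.384, 0.001]
force: [-0.4, -0.2, 1.2]
grip_width: 0.848
gripper_force: 0.0
116 [467.01165711  17.40776525  49.30440884] ((467.0771179199219, 17.563140869140625), (44.115074157714844, 13.350749015808105), 44.68998718261719)
```

View pics/c2.png

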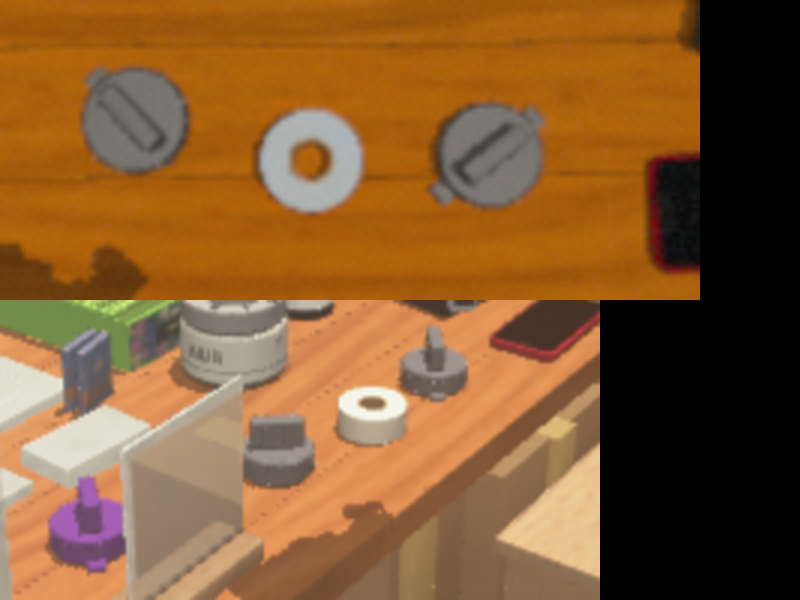

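The damaged lid hasn't moved (bar centre at (467,17.5)), and the roll and sound lid are also where they were. I probably lifted before the fingers had closed, so I'll retry and confirm the grip before lifting.

```bash
python3 -m crank '[[0.05,0,0,0,0,0,0],[0.05,0,0,0,0,0,0],[0.052,0,0,0,0,0,0],[0,0,-0.05,0,0,0,0],[0,0,-0.05,0,0,0,0],[0,0,-0.03,0,0,0,0],[0,0,-0.015,0,0,0,0],[0,0,-0.006,0,0,0,0],[0,0,0,0,0,0,0]]' && python3 -m crank '[[0,0,0,0,0,0,255],[0,0,0,0,0,0,255],[0,0,0,0,0,0,255],[0,0,0,0,0,0,255]]' 40;python3 -m crank '[[0,0,0,0,0,0,255],[0,0,0,0,0,0,255],[0,0,0,0,0,0,255],[0,0,0,0,0,0,255]]' 40
```

```text
clock: 5.25
tcp_pos: [469.1, 17.3, 27.2]
orientation: [0.0, 0.923, 0.384, 0.001]
force: [0.3, 0.4, 0.6]
grip_width: 1.001
gripper_force: 0.0
clock: 5.75
tcp_pos: [468.2, 17.4, 26.3]
orientation: [0.0, 0.923, 0.384, 0.0]
force: [-0.6, -0.4, 0.3]
grip_width: 0.149
gripper_force: 0.0
clock: 6.25
tcp_pos: [468.0, 17.4, 26.1]
orientation: [-0.0, 0.923, 0.384, -0.0]
force: [-0.2, 0.1, -1.1]
grip_width: -0.002
gripper_force: 0.0
```

The fingers shut on nothing, so I'll look at the hand in place.

```bash
python3 - <<'E'
from h import *
a=grab('top');b=grab('scene')
c=np.zeros((600,800,3),np.uint8)
c[:300,:500]=cv2.resize(a['img'][190:265,210:335,::-1],(500,300),interpolation=2)
c[300:,:600]=cv2.resize(b['img'][180:280,220:420,::-1],(600,300),interpolation=2)
cv2.imwrite('pics/c3.png',c)
s=robot.get_state();print(s['joints'].round(3),s['tcp_pos'],s['orientation'])
E
```

```text
[-0.106 -0.061 -0.368  1.264 -0.     2.248] [468.08559173  17.41024003  26.10447059] [1.15397118e-05 9.23410820e-01 3.83813050e-01 1.37133025e-05]
```

View pics/c3.png

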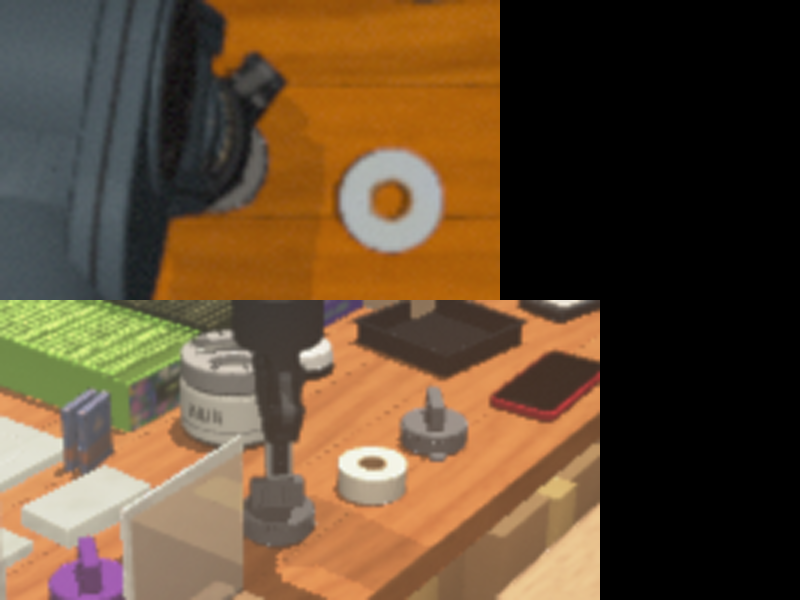

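```bash
python3 - <<'E'
from h import *
b=grab('scene');P=pts(b)
for v in range(215,256,4):
    u=220+278//3; print(v,[tuple(P[v,x].round().astype(int)) if P[v,x,0]==P[v,x,0] else 0 for x in (u-4,u-2,u,u+2,u+5)])
E
```

```text
215 [(np.int64(466), np.int64(38), np.int64(127)), (np.int64(444), np.int64(58), np.int64(141)), (np.int64(431), np.int64(67), np.int64(148)), (np.int64(429), np.int64(62), np.int64(147)), (np.int64(425), np.int64(56), np.int64(146))]
219 [(np.int64(470), np.int64(32), np.int64(112)), (np.int64(446), np.int64(56), np.int64(129)), (np.int64(433), np.int64(65), np.int64(136)), (np.int64(427), np.int64(65), np.int64(138)), (np.int64(425), np.int64(56), np.int64(136))]
223 [(np.int64(471), np.int64(31), np.int64(100)), (np.int64(445), np.int64(57), np.int64(119)), (np.int64(439), np.int64(57), np.int64(120)), (np.int64(439), np.int64(50), np.int64(118)), (np.int64(434), np.int64(43), np.int64(116))]
227 [(np.int64(477), np.int64(24), np.int64(85)), (np.int64(454), np.int64(46), np.int64(101)), (np.int64(450), np.int64(42), np.int64(100)), (np.int64(448), np.int64(38), np.int64(99)), (np.int64(444), np.int64(30), np.int64(97))]
231 [(np.int64(476), np.int64(25), np.int64(74)), (np.int64(467), np.int64(29), np.int64(78)), (np.int64(462), np.int64(26), np.int64(79)), (np.int64(458), np.int6
[... 747 characters left out ...]
nt64(41))]
247 [(np.int64(471), np.int64(32), np.int64(32)), (np.int64(468), np.int64(28), np.int64(31)), (np.int64(467), np.int64(20), np.int64(28)), (np.int64(460), np.int64(21), np.int64(31)), (np.int64(457), np.int64(13), np.int64(28))]
251 [(np.int64(465), np.int64(40), np.int64(26)), (np.int64(461), np.int64(37), np.int64(26)), (np.int64(458), np.int64(33), np.int64(26)), (np.int64(454), np.int64(29), np.int64(25)), (np.int64(448), np.int64(25), np.int64(25))]
255 [(np.int64(459), np.int64(48), np.int64(21)), (np.int64(455), np.int64(45), np.int64(20)), (np.int64(447), np.int64(47), np.int64(24)), (np.int64(447), np.int64(39), np.int64(20)), (np.int64(442), np.int64(33), np.int64(19))]
```

```bash
python3 -m crank '[[0,0,0.03,0,0,0,255],[0,0,0.03,0,0,0,255],[0,0,0,0,0,0,255],[0,0,0,0,0,0,255]]'; python3 - <<'E'
from h import *
b=grab('scene');P=pts(b);s=robot.get_state();print(s['tcp_pos'],s['grip_width'])
m=(np.hypot(P[...,0]-468,P[...,1]-17)<22)&(P[...,2]>53)&(P[...,2]<150)
q=P[m];print(len(q),np.sort(q[:,2])[:10].round(1),q[q[:,2]<np.min(q[:,2])+20].mean(0))
c=cv2.resize(b['img'][150:270,250:370,::-1],(600,600),interpolation=2);cv2.imwrite('pics/c4.png',c)
E
```

```text
clock: 6.9
tcp_pos: [467.8, 17.4, 85.5]
orientation: [-0.0, 0.923, 0.384, -0.0]
force: [1.1, 0.1, 0.1]
grip_width: 0.001
gripper_force: 0.0
[467.21655629  17.5067668   84.8502892 ] 0.0013686830381778865
126 [ 53.1 111.7 111.9 112.8 112.9 113.5 114.1 114.3 114.7 114.7] [465.29547414  22.66047804  53.08030729]
```

View pics/c4.png

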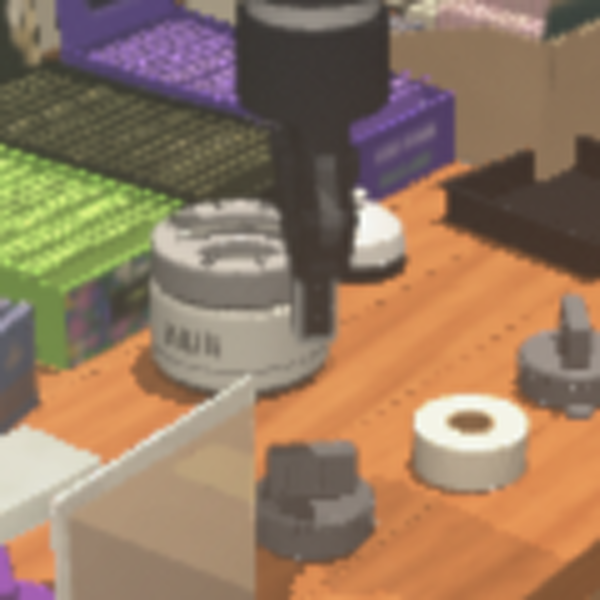

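The shut fingertips are at z≈112 while the state reads 85. The real tips are about 26 mm above the reported TCP, so the fingers closed over the bar. I'll check the lateral projection and descend with that offset.

```bash
python3 - <<'E'
from h import *
b=grab('scene');R=np.array(b['R']);t=np.array(b['t'])
for z in(85,112):
    p=R@np.array([467.4,17.4,z])+t;print(z,p[0]/p[2]*b['fx']+b['cx'],p[1]/p[2]*b['fy']+b['cy'])
E
python3 -m crank '[[0,0,0,0,0,0,0],[0,0,0,0,0,0,0],[0,0,0,0,0,0,0],[0,0,-0.03,0,0,0,0],[0,0,-0.03,0,0,0,0],[0,0,-0.015,0,0,0,0],[0,0,-0.007,0,0,0,0],[0,0,0,0,0,0,0]]'; python3 -m crank '[[0,0,0,0,0,0,255],[0,0,0,0,0,0,255],[0,0,0,0,0,0,255],[0,0,0,0,0,0,255],[0,0,0,0,0,0,255],[0,0,0,0,0,0,255]]' 40
```

```text
85 312.55182514501024 226.8432572354361
112 312.52310219085405 217.25436535073337
clock: 8.0
tcp_pos: [468.3, 17.4, 4.3]
orientation: [0.0, 0.923, 0.384, 0.0]
force: [0.5, 0.0, 0.1]
grip_width: 1.001
gripper_force: 0.0
clock: 8.75
tcp_pos: [468.3, 17.3, 4.5]
orientation: [0.0, 0.923, 0.384, 0.0]
force: [-0.6, -0.2, 3.8]
grip_width: 0.155
gripper_force: 41.7
```

```bash
python3 -m crank '[[0,0,0.02,0,0,0,255],[0,0,0.04,0,0,0,255],[0,0,0.04,0,0,0,255],[0.008,-0.03,0,0,0,0,255],[0.008,-0.04,0,0,0,0,255],[0.008,-0.04,0,0,0,0,255],[0.008,-0.04,0,0,0,0,255],[0.009,-0.045,0,0,0,0,255],[0.009,-0.045,0,0,0,0,255],[0.009,-0.045,0,0,0,0,255]]'; python3 -m crank '[[0.009,-0.045,0,0,0,0,255],[0.009,-0.045,0,0,0,0,255],[0.007,-0.038,0,0,0,0,255],[0,0,0,0,0,0,255],[0,0,0,0,0,0,255]]'; python3 - <<'E'
from h import *
a=grab('top');b=grab('scene')
c=np.zeros((600,800,3),np.uint8)
c[:300,:500]=cv2.resize(a['img'][145:235,360:510,::-1],(500,300),interpolation=2)
c[300:,:600]=cv2.resize(b['img'][130:230,290:490,::-1],(600,300),interpolation=2)
cv2.imwrite('pics/c5.png',c)
E
```

```text
clock: 10.0
tcp_pos: [526.9, -268.8, 103.2]
orientation: [-0.001, 0.923, 0.384, -0.0]
force: [1.5, -0.7, -1.2]
grip_width: 0.153
gripper_force: 41.4
clock: 10.62
tcp_pos: [551.6, -394.8, 103.1]
orientation: [-0.001, 0.923, 0.384, -0.0]
force: [-0.3, -0.3, -0.8]
grip_width: 0.151
gripper_force: 41.4
```

View pics/c5.png

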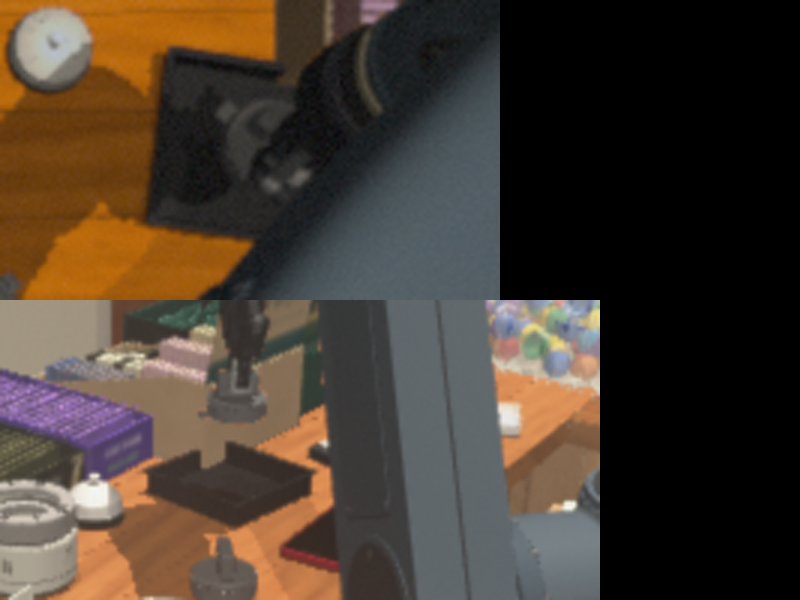

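Lid is held over the tray. The tray's left edge runs px (409,160)–(405,211). Quick centre check before lowering.

```bash
python3 - <<'E'
from h import *
a=grab('top')
p=ray(a,409.5,160,26);q=ray(a,405,211,26);d=(p-q)[:2];n=np.array([d[1],-d[0]])/np.linalg.norm(d)
print(p,q,np.linalg.norm(d),(p+q)[:2]/2+n*68)
E
```

```text
[ 640.08270319 -350.70947179   26.        ] [ 509.99685368 -333.44718309   26.        ] 131.22619728998242 [ 566.09464663 -409.48741153]
```

```bash
python3 -m crank '[[0,0,-0.03,0,0,0,255],[0,0,-0.04,0,0,0,255],[0,0,-0.015,0,0,0,255],[0,0,-0.006,0,0,0,255],[0,0,-0.003,0,0,0,255],[0,0,0,0,0,0,255]]'; python3 -m crank '[[0,0,-0.001,0,0,0,255],[0,0,0,0,0,0,255]]'
```

```text
clock: 11.52
tcp_pos: [552.9, -396.3, 11.7]
orientation: [0.001, 0.923, 0.384, 0.001]
force: [0.1, 0.2, -0.7]
grip_width: 0.151
gripper_force: 41.4
clock: 11.78
tcp_pos: [552.4, -395.9, 9.8]
orientation: [0.0, 0.923, 0.384, 0.0]
force: [0.1, 0.5, -0.5]
grip_width: 0.154
gripper_force: 41.4
```

```bash
python3 -m crank '[[0,0,-0.001,0,0,0,255],[0,0,-0.001,0,0,0,255],[0,0,0,0,0,0,255]]'; python3 -m crank '[[0,0,-0.001,0,0,0,255],[0,0,0,0,0,0,255]]'
```

```text
clock: 12.15
tcp_pos: [552.1, -395.7, 7.5]
orientation: [0.0, 0.923, 0.384, 0.0]
force: [-0.8, -0.1, 2.5]
grip_width: 0.151
gripper_force: 41.7
clock: 12.4
tcp_pos: [552.1, -395.8, 7.5]
orientation: [0.0, 0.923, 0.384, 0.0]
force: [-3.0, 0.2, 5.0]
grip_width: 0.153
gripper_force: 42.2
```

Contact with the floor. Release, rise, and head for the sound lid, turning about 82°.

```bash
python3 -m crank '[[0,0,0,0,0,0,100],[0,0,0,0,0,0,100],[0,0,0,0,0,0,100],[0,0,0.02,0,0,0,100],[0,0,0.05,0,0,0,0],[0,0,0.05,0,0,0,0]]'; python3 - <<'E'
from h import *
A=pts(grab('top'))
q=A[218:260,333:372].reshape(-1,3);q=q[(q[:,2]>40)&(q[:,2]<60)];r=cv2.minAreaRect(q[:,:2].astype(np.float32));print(r,np.median(q,0))
l=A[218:260,333:372].reshape(-1,3);l=l[(l[:,2]>3)&(l[:,2]<11)&(np.hypot(l[:,0]-443.5,l[:,1]+200)<45)&(np.hypot(l[:,0]-443.5,l[:,1]+200)>33)];d=l-[443.5,-200,0];a=np.arctan2(d[:,1],d[:,0]);print(len(l),np.degrees(np.angle(np.exp(2j*a).mean()))/2)
d=(q-q.mean(0))[:,:2];w,v=np.linalg.eigh(d.T@d);print(np.degrees(np.arctan2(v[1,1],v[0,1])))
E
python3 -m crank '[[-0.012,0.02,0,0,0,0.16,0],[-0.012,0.022,0,0,0,0.16,0],[-0.012,0.022,0,0,0,0.16,0],[-0.012,0.022,0,0,0,0.16,0],[-0.012,0.022,0,0,0,0.16,0],[-0.012,0.022,0,0,0,0.16,0],[-0.012,0.022,0,0,0,0.16,0],[-0.012,0.022,0,0,0,0.16,0],[-0.013,0.022,0,0,0,0.14,0],[0,0,0,0,0,0,0]]'
```

```text
clock: 13.15
tcp_pos: [552.0, -395.5, 128.4]
orientation: [0.0, 0.923, 0.384, 0.0]
force: [1.0, 0.1, 0.8]
grip_width: 0.989
gripper_force: 0.0
((443.4226989746094, -199.8834228515625), (14.343072891235352, 44.965389251708984), 36.742610931396484) [ 443.56240541 -199.63613865   49.62317441]
45 -49.93541817870312
127.22735066559089
clock: 14.45
tcp_pos: [443.1, -198.8, 127.7]
orientation: [0.001, 0.45, 0.893, -0.0]
force: [0.2, -0.8, 0.1]
grip_width: 1.0
gripper_force: 0.0
```

```bash
python3 -m crank '[[0,-0.001,-0.05,0,0,0.01,0],[0,0,-0.045,0,0,0,0],[0,0,-0.02,0,0,0,0],[0,0,-0.009,0,0,0,0],[0,0,0,0,0,0,0],[0,0,0,0,0,0,0]]' && python3 -m crank '[[0,0,0,0,0,0,255],[0,0,0,0,0,0,255],[0,0,0,0,0,0,255],[0,0,0,0,0,0,255],[0,0,0,0,0,0,255],[0,0,0,0,0,0,255]]' 60; python3 - <<'E'
from h import *
A=pts(grab('top'))
q=A[150:225,400:460].reshape(-1,3);q=q[(q[:,2]>40)&(q[:,2]<70)&(np.abs(q[:,0]-555)<40)&(q[:,1]>-435)];print(len(q),np.median(q,0) if len(q) else 0)
E
```

```text
clock: 15.2
tcp_pos: [444.4, -201.6, 3.8]
orientation: [0.002, 0.446, 0.895, -0.0]
force: [0.1, 0.1, 0.3]
grip_width: 1.003
gripper_force: 0.0
clock: 15.95
tcp_pos: [443.3, -200.8, 2.4]
orientation: [0.0, 0.446, 0.895, -0.0]
force: [0.5, -0.7, 2.0]
grip_width: 0.151
gripper_force: 60.8
131 [ 550.52637462 -394.1906329    51.88749137]
```

Damaged lid lies flat in the tray (bar top at 52). Sound lid is gripped. Lift, carry it over the grinder and turn it +58.5°.

```bash
python3 -m crank '[[0,0,0.02,0,0,0,255],[0,0,0.05,0,0,0,255],[0,0,0.05,0,0,0,255],[0.02,0.01,0,0,0,0.15,255],[0.025,0.0125,0,0,0,0.15,255],[0.025,0.0125,0,0,0,0.15,255],[0.03,0.0145,0,0,0,0.15,255],[0.03,0.0145,0,0,0,0.15,255],[0.03,0.0145,0,0,0,0.15,255],[0.0156,0.008,0,0,0,0.121,255]]' && python3 -m crank '[[0,0,-0.01,0,0,0,255],[0,0,0,0,0,0,255],[0,0,0,0,0,0,255]]'; python3 - <<'E'
from h import *
a=grab('top');b=grab('scene')
c=np.zeros((600,800,3),np.uint8)
c[:300,:400]=cv2.resize(a['img'][130:205,270:370,::-1],(400,300),interpolation=2)
c[300:,:450]=cv2.resize(b['img'][170:250,240:360,::-1],(450,300),interpolation=2)
cv2.imwrite('pics/c6.png',c)
A=pts(b);q=A[A[...,2]==A[...,2]]
q=q[(np.hypot(q[:,0]-619,q[:,1]+113)<60)]
for z0,z1 in((82,100),(100,106),(106,126),(130,150)):
    s=q[(q[:,2]>z0)&(q[:,2]<z1)];print(z0,len(s),s.mean(0) if len(s) else '')
E
```

```text
clock: 17.25
tcp_pos: [619.4, -113.0, 120.8]
orientation: [-0.001, -0.051, 0.999, 0.0]
force: [0.0, -0.1, -0.6]
grip_width: 0.147
gripper_force: 60.5
clock: 17.62
tcp_pos: [617.6, -114.5, 111.6]
orientation: [-0.001, -0.048, 0.999, 0.0]
force: [0.1, -0.3, 0.2]
grip_width: 0.152
gripper_force: 60.4
82 88 [ 612.20502872 -106.11707936   83.02462723]
100 0 
106 119 [602.33175132 -97.7486488  118.31309716]
130 176 [ 609.89886054 -103.07269968  136.96736635]
```

View pics/c6.png

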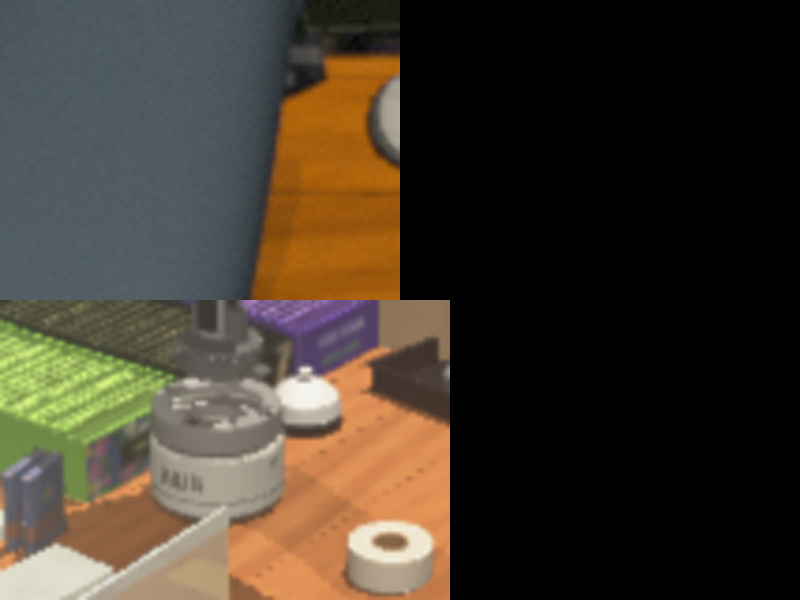

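The scene view shows the lid above the collar at crop (222,350), with the grinder at crop (217,440). The arm hides it from the top camera. I'll fit circles to both sides for relative centring.

```bash
cat > fit.py <<'E'
from h import *
from scipy.optimize import least_squares
def fit(P,z0,z1,c,r):
    q=P[(P[...,2]>z0)&(P[...,2]<z1)&(np.hypot(P[...,0]-c[0],P[...,1]-c[1])<r+8)&(np.hypot(P[...,0]-c[0],P[...,1]-c[1])>r-10)]
    s=least_squares(lambda p:np.hypot(q[:,0]-p[0],q[:,1]-p[1])-r,c,loss='soft_l1')
    return len(q),s.x.round(1),np.abs(s.fun).mean().round(2)
if __name__=='__main__':
    P=np.nanmedian([pts(grab('scene')) for _ in range(4)],0)
    s=robot.get_state();print(s['tcp_pos'],s['orientation'].round(3))
    print('grinder',fit(P,15,55,(619,-113),52),fit(P,40,72,(619,-113),52)); h=s['tcp_pos'][2]-2.4
    print('lid',fit(P,h+9,h+21,(619,-113),32))
    q=P[(P[...,2]>80)&(P[...,2]<86)&(np.hypot(P[...,0]-619,P[...,1]+113)<65)];print(len(q),cv2.minEnclosingCircle(q[:,:2].astype(np.float32)))
E
python3 fit.py
```

```text
[ 618.65083271 -114.36072193  112.55750534] [ 0.    -0.048  0.999 -0.   ]
grinder (466, array([ 621.3, -112.7]), np.float64(0.91)) (412, array([ 621.7, -113.4]), np.float64(2.04))
lid (88, array([ 619. , -114.6]), np.float64(0.85))
207 ((619.7257080078125, -110.57244873046875), 50.93928146362305)fit.py:8: RuntimeWarning: All-NaN slice encountered
  P=np.nanmedian([pts(grab('scene')) for _ in range(4)],0)
```

```bash
python3 -m crank '[[0.001,0.001,-0.012,0,0,0,255],[0,0,-0.01,0,0,0,255],[0,0,-0.004,0,0,0,255],[0,0,-0.003,0,0,0,255],[0,0,-0.002,0,0,0,255],[0,0,0,0,0,0,255]]'
```

```text
clock: 18.68
tcp_pos: [619.7, -113.1, 81.2]
orientation: [0.0, -0.049, 0.999, -0.0]
force: [-0.4, -0.3, 0.2]
grip_width: 0.145
gripper_force: 60.4
```

```bash
python3 -m crank '[[0,0,-0.002,0,0,0,255],[0,0,-0.002,0,0,0,255],[0,0,0,0,0,0,255]]'
```

```text
clock: 19.05
tcp_pos: [619.5, -113.0, 76.8]
orientation: [-0.0, -0.049, 0.999, 0.0]
force: [-0.1, 0.4, -0.3]
grip_width: 0.148
gripper_force: 60.4
```

Entering the mouth with no contact force (underside at about 74, below the lip top). Continuing down.

```bash
python3 -m crank '[[0,0,-0.002,0,0,0,255],[0,0,-0.002,0,0,0,255],[0,0,-0.001,0,0,0,255],[0,0,-0.001,0,0,0,255],[0,0,0,0,0,0,255]]'; python3 -m crank '[[0,0,-0.001,0,0,0,255],[0,0,-0.001,0,0,0,255],[0,0,0,0,0,0,255],[0,0,0,0,0,0,255]]'
```

```text
clock: 19.68
tcp_pos: [619.6, -113.1, 71.0]
orientation: [-0.0, -0.049, 0.999, 0.0]
force: [0.4, 0.4, -0.7]
grip_width: 0.147
gripper_force: 60.4
clock: 20.18
tcp_pos: [619.7, -113.1, 69.1]
orientation: [0.0, -0.049, 0.999, 0.0]
force: [-0.4, 0.5, -0.8]
grip_width: 0.146
gripper_force: 60.4
```

```bash
python3 -m crank '[[0,0,-0.001,0,0,0,255],[0,0,-0.001,0,0,0,255],[0,0,0,0,0,0,255],[0,0,0,0,0,0,255]]'
```

```text
clock: 20.68
tcp_pos: [619.9, -113.2, 68.4]
orientation: [0.001, -0.049, 0.999, -0.0]
force: [-1.8, 0.5, 5.0]
grip_width: 0.151
gripper_force: 61.2
```

Seated: z is 68.4 as predicted, with 5 N of contact. Twist clockwise in stages.

```bash
python3 -m crank '[[0,0,0,0,0,-0.06,255],[0,0,0,0,0,-0.06,255],[0,0,0,0,0,-0.08,255],[0,0,0,0,0,-0.08,255],[0,0,0,0,0,-0.07,255],[0,0,0,0,0,0,255]]'; python3 -c "
from bench import robot;s=robot.get_state();print(s['ft_torque'],s['force'])"; python3 -m crank '[[0,0,0,0,0,-0.08,255],[0,0,0,0,0,-0.08,255],[0,0,0,0,0,-0.08,255],[0,0,0,0,0,-0.06,255],[0,0,0,0,0,-0.04,255],[0,0,0,0,0,-0.01,255],[0,0,0,0,0,0,255],[0,0,0,0,0,0,255]]'; python3 -c "
from bench import robot;s=robot.get_state();print(s['ft_torque'],s['force'])"
```

```text
clock: 21.42
tcp_pos: [620.8, -112.9, 68.4]
orientation: [0.001, 0.126, 0.992, 0.0]
force: [-0.1, 1.0, 5.2]
grip_width: 0.149
gripper_force: 61.3
[0.25926443 0.07362364 0.02787339] [-0.13238835  0.95677554  5.20290201]
clock: 22.42
tcp_pos: [620.8, -112.8, 68.4]
orientation: [0.001, 0.296, 0.955, 0.001]
force: [0.3, 0.7, 5.6]
grip_width: 0.148
gripper_force: 61.3
[0.31311482 0.06175631 0.10387094] [0.26381252 0.69291051 5.58980511]
```

```bash
python3 - <<'E'
from h import *
b=grab('scene');a=grab('top');A=pts(a);P=pts(b)
c=np.zeros((600,800,3),np.uint8)
c[:,:480]=cv2.resize(b['img'][165:240,265:325,::-1],(480,600),interpolation=2)
c[:300,480:780]=cv2.resize(a['img'][150:225,395:470,::-1],(300,300),interpolation=2)
cv2.imwrite('pics/c7.png',c)
from fit import fit
print(fit(P,83,89,(619,-113),32))
q=A[150:225,400:460].reshape(-1,3);q=q[(q[:,2]>40)&(q[:,2]<70)&(np.abs(q[:,0]-555)<40)&(q[:,1]>-435)];print(len(q),np.median(q,0) if len(q) else 0,np.ptp(q[:,2]) if len(q) else 0)
E
```

```text
(56, array([ 621. , -112.8]), np.float64(1.97))
134 [ 550.43904239 -393.83306455   51.92187981] 15.865281375624626
```

View pics/c7.png

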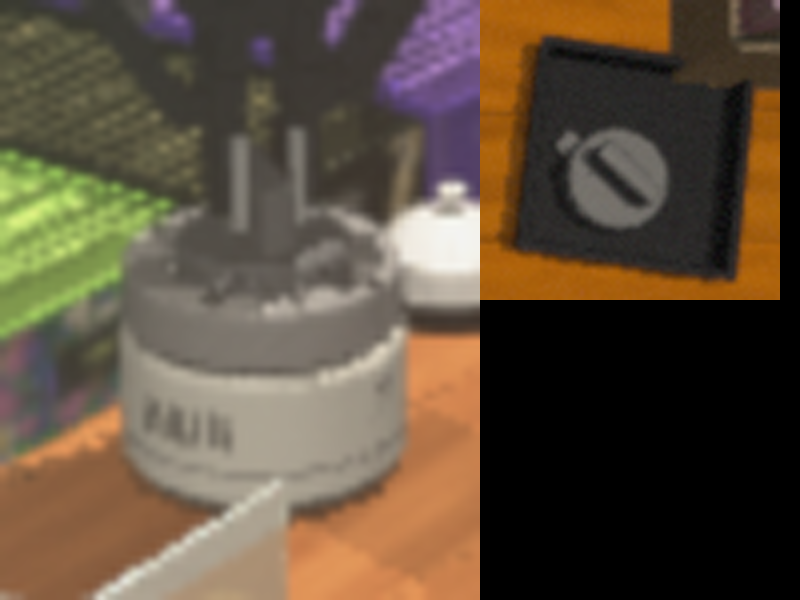

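The sound lid is down in the collar with the bar held between the pads at crop (265,200). The damaged lid lies flat in the tray at crop (615,175). Spring torque matches the pulse position, so I'm handing in.

```bash
python3 -c "
from bench import robot;print(robot.finish_job())"
```

```text
the job is handed in; nothing more can be done
None
```

I've handed the job in: the damaged lid is flat in the returns tray and let go, and the sound lid is home in the collar, turned 40° clockwise to the pulse mark by the tool's angle and still gripped. The hand-in returned no verdict.

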